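# Hold a vacuum chamber lid down on its seal for bolting

### The job

Close the little vacuum chamber so that I can bolt it: pick up its loose round lid by the handle, lower it over the three studs so that each stud stands in a slot and the lid lies level on the rubber seal, without knocking my wing nuts or the bottle. Then be my third hand: press the lid down so that the seal carries a steady 15 N or so (the lid's own weight and a push of about 12 N; 10 to 20 N is fine, and never so hard that the seal is crushed), hold it for three seconds, and finish while still holding it pressed like that - do not let go.

Things in the scene. Friction and masses are not known exactly. Their poses are not given: they have to be found in the camera images.
- chamber: Vacuum chamber: heavy round grey steel pot fixed on the bench, open on top, flange 140 mm across. Origin: centre of its underside, z up. Flange face 70 mm above it. Three upright studs, 8 mm thick, stand on the flange 61 mm from the axis at 0, 120 and 240 degrees from the chamber's own x axis; they rise 35 mm above the flange (tips at 105 mm), the last 5 mm coned.
- seal_top (a point): Centre of the black rubber seal ring (105 mm across, on the flange inside the studs) at the height of its free top, 78 mm above the chamber's underside; axes as the chamber's. The seal is soft: the whole ring gives about 1 mm for every 4 N and goes solid at 7.5 mm (30 N).
- lid_grip (a point): Centre of the black handle bar on top of the loose lid, which lies on the bench, handle up, left or right of the chamber. The bar is 74 mm long (along the lid's x axis), 16 mm wide (y) and 18 mm high, on two posts; its centre is 42 mm above the lid's flat underside, with 21 mm of free room below the bar. z up.
- lid: The loose lid: grey metal disc 140 mm across, 10 mm thick, 0.26 to 0.44 kg (about 3.5 N), balanced under the handle. Origin: centre of its underside, z up. Three slots, 13 mm wide, open at the edge and 16 mm deep, at 0, 120 and 240 degrees from its x axis: it fits the studs in any of three turned positions.
- wing_nut_a: One of three loose steel wing nuts, about 40 mm over the wings and 17 mm high, lying between and behind lid and chamber; origin at its underside. To be left alone.
- wing_nut_b: Another of the wing nuts. To be left alone.
- wing_nut_c: Another of the wing nuts. To be left alone.
- bottle_white: White reagent bottle with a blue screw cap, 56 mm across and 102 mm high, behind the work on the right; origin at its underside. To be left alone.

How it is judged (in metres and radians):
On the way:
1. the lid lies level on the seal with the studs in its slots, and the seal carries 9 to 22 N without a break for three seconds (horizontal distance between lid and seal_top below 0.004 m and z of lid in the frame of seal_top below -0.001 m and angle between lid_grip's own z axis and vertical below 0.035 rad and contact force between lid and chamber between 9 and 22 N), for 3 s.
At the end, for the whole second after the job is handed in: The gripper still holds the lid pressed down on the chamber: studs in the slots, lid centred within 4 mm and level within 2 degrees, seal squeezed by 1 to 7.5 mm and carrying 9 to 22 N (lid's weight included), nothing moving (all of step 1 and z of lid in the frame of seal_top above -0.0075 m and contact force between the fingers and lid above 2 N and linear speed of lid below 0.01 m/s); the arm keeps its last pose, push and grip.
It fails at once if the seal was crushed (more than 35 N between lid and chamber) (contact force between lid and chamber above 35 N).
It fails at once if the lid was tipped over (angle between lid_grip's own z axis and vertical above 0.6 rad).
It fails at once if a wing nut was knocked away (distance of any of wing_nut_a, wing_nut_b, wing_nut_c from where it was at the start of the episode above 0.015 m).
It fails at once if the bottle was disturbed (distance of bottle_white from where it was at the start of the episode above 0.015 m).
It also fails if it takes over 51 s, if anything falls off the work surface, if the arm or the gripper's body presses on something with over 40 N, if the wrist force passes 120 N, or if a joint passes its speed limit or range.

### The arm

A 7-joint arm with a two-finger parallel gripper is mounted at the origin on a cart in front of the work surface, level with it; the furniture and walls round the work are solid. World frame = base frame: x ahead of the robot, y to its left, z up, the work surface at z = 0. Lengths are in mm, angles in rad, forces in N, time in s.
With the tool pointing down it reaches from about 425 to 950 mm from the base axis. Payload 4.7 kg.
Tool frame: the origin (TCP) lies between the finger pads; the fingertips stand 14 mm ahead of it and the grasp point (between the pads) lies 5 mm behind it; z points along the fingers, y is the line along which they close (so a half turn about z gives the same grasp; the last joint's range is limited). The gripper opens to 87 mm and grips with 3 to 60 N. Pads are 19 mm wide; open, the fingers measure 117 mm over their backs; the gripper's body (75 mm by 190 mm) begins 51 mm behind the grasp point.
Start: joints at [-1.337, 0.469, -0.049, 1.532, 0.024, 1.141, -0.082], TCP at [175.313, 651.854, 236.573] pointing down, gripper open.
Joint ranges: [-2.59, 2.59], [-0.33, 1.99], [-1.39, 1.29], [0.1, 2.45], [-1.04, 4.18], [0.21, 1.99], [-2.66, 2.66]. Speed limits (rad/s): [2.57, 2.57, 3.14, 3.14, 3.14, 3.14, 3.14].

### API

Orientations are given as a unit quaternion [w, x, y, z].
In Python, from plant import observe, eyes, job gives the robot as it stands.
- The arm moves only by the tool drive_tool, never from a script. Its arguments are lists of equal length, an entry for each row: "gripper": the closure, from -1 (fully open) to 1 (shut), so that 0 is half open; "travel": the shift along the tool's x, y, z as a fraction of full scale, a list of three; "dr": the turn, a rotation vector about the tool's x, y, z as a fraction of full scale, a list of three. In form: {"gripper": [gripper, ...], "travel": [[dx, dy, dz], ...], "dr": [[rx, ry, rz], ...]}. A call has 1 to 12 rows; each row is the pose to reach, as a shift and turn from the pose commanded when the call began, along the tool's axes at that moment; what a row does not reach only later rows make up. Full scale, the value 1, is 500 mm for a shift and 30 degrees for a turn. A row lasts 1/8 s, in which the tool goes at most 62.5 mm and 10.7 degrees, less where a joint would pass 70% of its speed; a pose out of reach is approached as far as the arm can. A call with a number of a shift or a turn outside -1 to 1 is refused whole. A call with a gripper value outside its range is refused whole. The fingers move at their own pace and stop on an object; "force" is the grip in N (left out, the last holds). Time passes only in rows, so rows that repeat a pose let the fingers close. It gives the time, the measured TCP pose, the force, the opening and the grip force at its end, in the units of the state.
- observe(): the state, without advancing time (a new reading comes with each control period).
- eyes.read_camera(name): name is "side" or "top"; returns a dict with "pixels" (400x640x3 uint8, blue, green, red), "range_z" (400x640 float32, mm along the optical axis (not along the pixel's ray), 0 where there is no reading), "intrinsics" (3x3 intrinsics, pixels), "R" (3x3) and "t" (3): a world point X has camera coordinates R X + t. Camera axes: x right, y down, z forward; pixel columns grow to the right and rows downward; lengths in mm; the calibration is good to about 2 mm. A picture is of the moment at which its call begins.
- job.sign_off(): hands the job in; it is judged then, once.
The state is a dict: "clock": time; "qpos": joint angles; "joint_velocities": joint speeds; "joint_torque": joint torques, N m; "position": TCP position; "eef_rot": TCP orientation; "wrist_force": force on the tool from outside, world axes, zero at the start; "wrist_torque": the same for the moment, N m; "width": finger opening in mm; "grip_force": force on a finger pad.
Only numpy, scipy, OpenCV 4.12 (cv2) and the standard library are available. Lean on these libraries where they do the work, as an engineer would, in place of code of your own. Each camera call takes 0.05 s, during which the arm holds its last target. There are 200 camera calls.

## Working session

There is one attempt and no reset: what is moved stays moved. The work goes in short steps, Python scripts to look and compute and a tool call to move; the robot and the scene stay as the last step left them, time stands still between calls to the robot, and variables do not carry over. Pictures are saved under pics/ and viewed, at most 10 in all, crops included, and the job is handed in when it is done.

Besides the shell and the picture viewer there is one more tool, called after "Emit:" as name(argument=value, ...) on one line, values as JSON. drive_tool: Moves the arm, as the interface text tells. Its arguments: {"type":"object","properties":{"gripper":{"type":"array","items":{"type":"number"}},"travel":{"type":"array","items":{"type":"array","items":{"type":"number"}}},"dr":{"type":"array","items":{"type":"array","items":{"type":"number"}}},"force":{"type":"number"}},"required":["gripper","travel","dr"]}

```bash
mkdir -p pics; python3 - <<'E'
from plant import observe, eyes, job
import cv2,numpy as np
s=observe();print({k:np.round(v,3) for k,v in s.items()})
for n in("top","side"):
    c=eyes.read_camera(n);cv2.imwrite(f"pics/{n}0.png",c["pixels"]);np.savez(f"{n}0.npz",**c)
    print(n,c["intrinsics"],c["R"],c["t"],-c["R"].T@c["t"])
E
```

```text
{'clock': np.float64(0.0), 'qpos': array([-1.337,  0.469, -0.049,  1.534,  0.024,  1.141, -0.082]), 'joint_velocities': array([-0.001,  0.   ,  0.001, -0.001,  0.   , -0.001, -0.002]), 'joint_torque': array([ 0.0000e+00, -5.0798e+01, -8.0000e-02, -2.3616e+01, -6.1000e-02,
        3.8000e-02,  0.0000e+00]), 'position': array([175.193, 651.284, 235.515]), 'eef_rot': array([-0.   ,  0.131,  0.991, -0.001]), 'wrist_force': array([ 0.33 , -0.236, -0.508]), 'wrist_torque': array([ 0.046, -0.03 ,  0.007]), 'grip_force': np.float64(0.0), 'width': np.float64(87.05)}
top [[495.64848806   0.         322.68293424]
 [  0.         495.64848806 202.38359984]
 [  0.           0.           1.        ]] [[ 0.01770311 -0.99983399 -0.00431157]
 [-0.98069298 -0.01652393 -0.1948544 ]
 [ 0.19475081  0.00767785 -0.9808227 ]] [107.98708117 608.33797799 894.62261663] [420.45259665 111.15250969 996.46909882]
side [[453.36628216   0.         321.65991508]
 [  0.         453.36628216 206.82528866]
 [  0.           0.           1.        ]] [[-0.99297961 -0.11712896  0.01650173]
 [-0.07449026  0.51084348 -0.85644039]
 [ 0.09188417 -0.85165706 -0.51598213]] [631.92782286  33.23414107 996.55829516] [538.39913006 905.76550752 532.24142946]
```

View pics/top0.png

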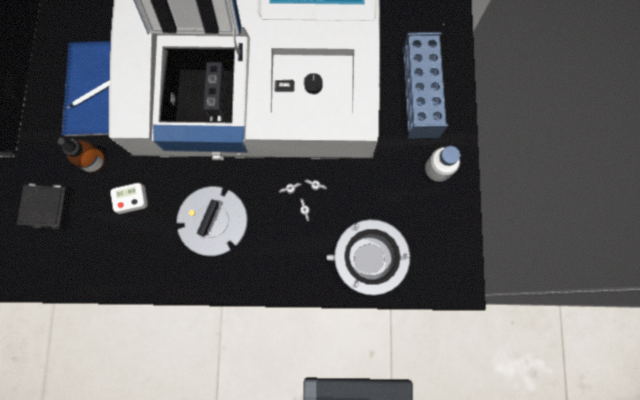

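View pics/side0.png

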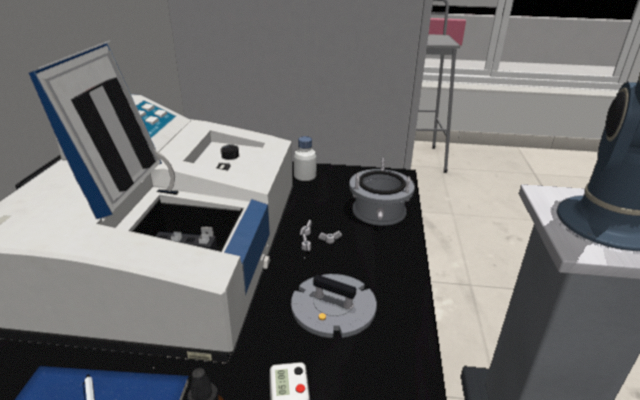

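The top view shows the lid at about (212,221), its handle bar running from (215,202) to (205,235), and slots near (181,225), (225,193) and (233,246). The chamber is at (372,257), the wing nuts are near (290,188), (315,184) and (305,209), and the bottle is at (442,163). Next I'll measure these from the pixels.

```bash
cat > h.py <<'E'
import cv2,numpy as np
def ray(c,uv,z):
    uv=np.atleast_2d(np.asarray(uv,float)); d=np.c_[uv,np.ones(len(uv))]@np.linalg.inv(c["intrinsics"]).T@c["R"]
    o=-c["R"].T@c["t"]; return (o+d*((z-o[2])/d[:,2])[:,None])
def cloud(c):
    v,u=np.mgrid[:400,:640]; r=c["range_z"]
    P=np.stack([u,v,np.ones_like(u)],-1)@np.linalg.inv(c["intrinsics"]).T*r[...,None]
    return (P-c["t"])@c["R"]
E
python3 - <<'E'
from h import *
c=dict(np.load("top0.npz"));W=cloud(c);im=c["pixels"];g=im.max(2)
def comp(seed,z,tag):
    m=(g>90).astype(np.uint8); n,l,st,ce=cv2.connectedComponentsWithStats(m)
    m=(l==l[seed[1],seed[0]]).astype(np.uint8)
    k=max(cv2.findContours(m,0,cv2.CHAIN_APPROX_NONE)[0],key=len)[:,0]
    P=ray(c,k,z)[:,:2]; x=P;
    for _ in range(6):
        A=np.c_[2*x,np.ones(len(x))];s=np.linalg.lstsq(A,(x**2).sum(1),rcond=None)[0];ctr=s[:2];R=np.sqrt(s[2]+ctr@ctr)
        d=np.hypot(*(P-ctr).T); x=P[abs(d-R)<4]
    a=np.degrees(np.arctan2(*(P-ctr).T[::-1]))
    print(tag,ctr,R,"off:",[(int(i),int(j)) for i,j in sorted(zip(a,d)) if abs(j-R)>5])
    return ctr
L=comp((190,235),10,"lid"); print("depth z lid",W[240,195],W[245,220])
C=comp((372,225),70,"ch"); print(W[225,375],W[290,375])
# handle
v,u=np.mgrid[:400,:640]
m=(g<50)&(np.hypot(u-210,v-218)<24); hh=np.uint8(m)
k=max(cv2.findContours(hh,0,1)[0],key=cv2.contourArea);(cx,cy),sz,an=cv2.minAreaRect(k);print(cx,cy,sz)
b=ray(c,cv2.boxPoints(((cx,cy),sz,an)),51);print(b, b.mean(0)); print(W[218,210])
for p in[(290,188),(315,184),(305,209)]: print("nut",ray(c,p,8),W[p[1],p[0]])
print("bottle",ray(c,(449,156),102)); print("bench edge",ray(c,(350,306),0),"instr",ray(c,(300,157),0), W[150,300],W[150,200],W[100,370],W[20,200])
big=lambda x,y,r:cv2.resize(im[y-r:y+r,x-r:x+r],(390,390),interpolation=2)
cv2.imwrite("pics/crop.png",np.hstack([big(212,220,45),big(370,257,45)]))
E
```

```text
lid [575.95663909 342.63322317] 70.64560747673325 off: [(-144, 63), (-144, 58), (-143, 61), (-143, 56), (-142, 55), (-139, 54), (-137, 56), (-136, 57), (-134, 58), (-134, 61), (-134, 64), (-24, 62), (-24, 59), (-24, 64), (-23, 56), (-22, 54), (-19, 55), (-16, 56), (-15, 58), (-15, 60), (-14, 62), (-14, 64), (94, 61), (94, 59), (96, 65), (96, 63), (96, 57), (99, 55), (101, 55), (103, 55), (104, 60), (104, 58), (105, 64), (105, 62)]
depth z lid [535.21062033 372.85113043  10.59676936] [526.29074897 322.69709885   8.41251224]
ch [503.36937248  25.04452314] 69.94635069946312 off: [(89, 76), (89, 77), (89, 79), (89, 81), (89, 83), (90, 85), (91, 85), (93, 85), (94, 83), (94, 81), (95, 80), (95, 78), (96, 76)]
[562.24286168  19.08634754  72.02136702] [441.63396951  19.38457225  71.56050173]
210.85206604003906 218.3550262451172 (2.615385055541992, 34.92308044433594)
[[542.40102072 347.65858681  51.        ]
 [605.98580485 325.57710658  51.        ]
 [604.07007654 320.75550615  51.        ]
 [540.53620342 342.88871418  51.        ]] [573.24827639 334.21997843  51.        ]
[573.82957756 336.15379194  50.28027487]
nut [[645.5897863  186.27109367   8.        ]] [644.58666996 185.93639695  12.4042013 ]
nut [[654.84566664 135.30651171   8.        ]] [654.56175236 135.2772546    9.1973071 ]
nut [[602.43777663 154.50826222   8.        ]] [601.90940356 154.38238378  10.86990651]
bottle [[ 690.58593828 -116.79371425  102.        ]]
bench edge [[411.39332974  61.53248625   0.        ]] instr [[714.11673446 168.0223885    0.        ]] [700.26197379 163.03680111  93.78928694] [697.69761077 353.4021134   92.01704542] [769.5113343   37.35652739 173.30053956] [880.00271829 328.93933562 239.44641621]
```

View pics/crop.png

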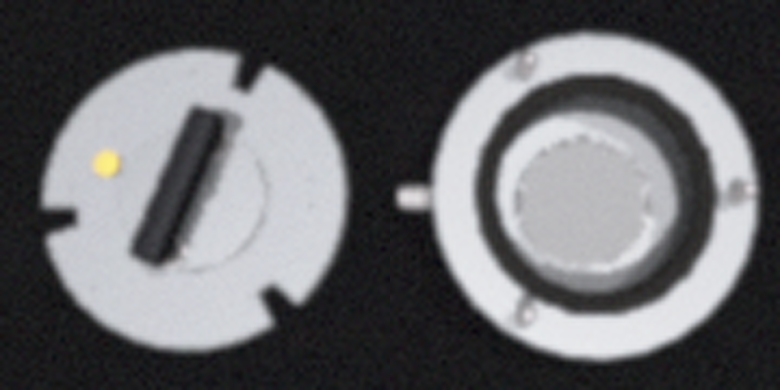

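The lid's slots measure -139, -19.5 and 100°, so its x axis is at -19.5°, and the bar agrees. The flange is centred at about (503.4, 25). Next come the stud tips in both views and the first move.

```bash
cat >> h.py <<'E'
from scipy.spatial.transform import Rotation as Ro
def tool(s): 
    q=s["eef_rot"]; return Ro.from_quat([q[1],q[2],q[3],q[0]]).as_matrix()
def go(s,p): # fraction travel to world TCP p
    return tool(s).T@(np.asarray(p)-s["position"])/500
def yang(s): R=tool(s); return np.degrees(np.arctan2(R[1,1],R[0,1])),R[:,2]
E
python3 - <<'E'
from h import *
from plant import observe
s=observe();print(yang(s),"above lid",go(s,[576,341,140]))
c=dict(np.load("top0.npz"))
T=ray(c,[(357.3,225.8),(406.2,255.4),(356.2,284)],105)[:,:2];print(T)
for ctr in([503.4,25],T.mean(0)): d=T-ctr;print(ctr,np.degrees(np.arctan2(d[:,1],d[:,0])),np.hypot(*d.T))
c=dict(np.load("side0.npz"));im=c["pixels"]
for a in(-90,30,150):
  P=np.array([503.4+61*np.cos(np.radians(a)),25+61*np.sin(np.radians(a)),105]);q=c["intrinsics"]@(c["R"]@P+c["t"]);print(q[:2]/q[2])
cv2.imwrite("pics/side_ch.png",cv2.resize(im[140:240,330:430],(600,600),interpolation=2))
E
```

```text
(np.float64(74.94638821635355), array([-3.84455960e-04, -1.71520768e-03, -9.99998455e-01])) above lid [-0.93526737 -0.39082806  0.19195086]
[[555.16853395  54.50168546]
 [503.01489112 -33.4209431 ]
 [450.77350417  56.02563779]]
[503.4, 25] [ 29.67781122 -90.37768637 149.47877716] [59.58465031 58.4222124  61.09122902]
[502.98564308  25.70212672] [ 28.89415551 -89.97165592 149.85304627] [59.60258957 59.12307705 60.37899281]
[383.04515918 156.75106892]
[357.51692191 173.39433023]
[408.67717876 176.85778105]
```

View pics/side_ch.png

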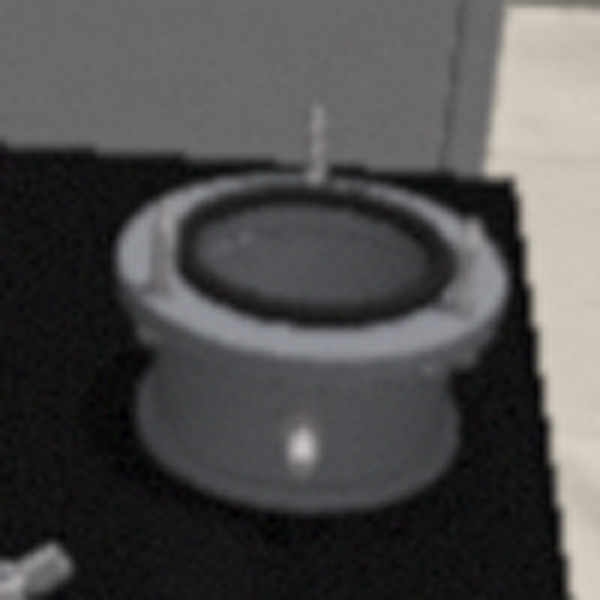

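The predicted stud tips land within about 1 px of those seen in the side view, at crop (318,108), (165,205) and (470,220). The chamber is at (503.2, 25.3) with studs at -90/30/150°. Moving above the lid.

Emit:
drive_tool(gripper=[-1, -1, -1, -1, -1, -1, -1, -1, -1, -1, -1, -1], travel=[[-0.11, -0.045, 0.02], [-0.22, -0.09, 0.045], [-0.33, -0.14, 0.07], [-0.44, -0.185, 0.09], [-0.55, -0.23, 0.11], [-0.66, -0.275, 0.135], [-0.77, -0.32, 0.16], [-0.87, -0.364, 0.18], [-0.935, -0.391, 0.192], [-0.935, -0.391, 0.192], [-0.935, -0.391, 0.192], [-0.935, -0.391, 0.192]], dr=[[0, 0, 0.147], [0, 0, 0.147], [0, 0, 0.147], [0, 0, 0.147], [0, 0, 0.147], [0, 0, 0.147], [0, 0, 0.147], [0, 0, 0.147], [0, 0, 0.147], [0, 0, 0.147], [0, 0, 0.147], [0, 0, 0.147]], force=40)

```text
clock: 1.6
position: [574.6, 343.5, 140.7]
eef_rot: [-0.0, 0.168, 0.986, 0.0]
wrist_force: [0.4, 0.7, 0.1]
width: 87.2
grip_force: 0.0
```

```bash
python3 - <<'E'
from h import *
from plant import observe,eyes
for i in range(3):
    c=eyes.read_camera("side");s=observe();print(s["clock"],s["position"],yang(s),s["joint_velocities"].round(3))
print(go(s,[576,342,37]),s["qpos"])
cv2.imwrite("pics/s1.png",cv2.resize(c["pixels"][180:360,240:440],(800,720)[:2] and (660,594),interpolation=2))
E
```

```text
1.65 [574.72332952 343.33282454 140.76711668] (np.float64(70.69640563555559), array([-3.87714426e-04,  9.08465743e-04, -9.99999512e-01])) [ 0.003 -0.001  0.007 -0.004  0.001  0.001 -0.   ]
1.7 [574.93082062 343.09774025 140.81792571] (np.float64(70.67180977199307), array([-1.84313041e-04,  8.08955320e-04, -9.99999656e-01])) [ 0.005  0.003  0.006 -0.001  0.002  0.     0.   ]
1.75 [575.1487535  342.78736831 140.83307246] (np.float64(70.65046220874748), array([-4.15003058e-06,  5.94135660e-04, -9.99999823e-01])) [ 0.003  0.003  0.006 -0.001 -0.     0.001  0.002]
[-0.00216978 -0.00103783  0.20766517] [-0.64885766  0.54494108  0.06978392  1.64570616 -0.04499031  0.95217652
  0.67001805]
```

View pics/s1.png

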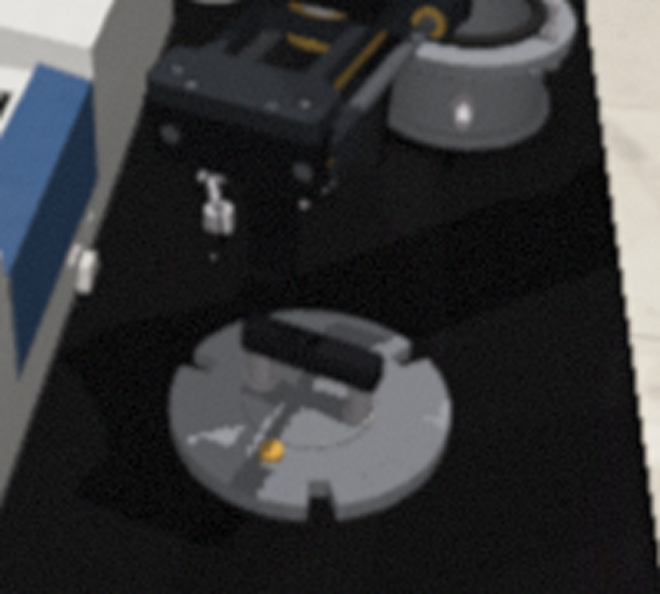

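The side crop shows the bar ends at about (245,330) and (380,375), with the gripper over them. The arm settles slowly towards the commanded point. Lowering in two stages, then closing.

Emit:
drive_tool(gripper=[-1, -1, -1, -1, -1, -1, -1, -1, 1, 1, 1, 1], travel=[[0, 0, 0.07], [0, 0, 0.14], [0, 0, 0.19], [0, 0, 0.207], [0, 0, 0.207], [0, 0, 0.207], [0, 0, 0.207], [0, 0, 0.207], [0, 0, 0.207], [0, 0, 0.207], [0, 0, 0.207], [0, 0, 0.207]], dr=[[0, 0, 0], [0, 0, 0], [0, 0, 0], [0, 0, 0], [0, 0, 0], [0, 0, 0], [0, 0, 0], [0, 0, 0], [0, 0, 0], [0, 0, 0], [0, 0, 0], [0, 0, 0]], force=40)

```text
clock: 3.25
position: [576.0, 341.6, 37.0]
eef_rot: [-0.0, 0.169, 0.986, 0.0]
wrist_force: [0.1, 0.3, 0.6]
width: 55.0
grip_force: 0.0
```

Emit:
drive_tool(gripper=[1, 1, 1, 1], travel=[[0, 0, 0], [0, 0, 0], [0, 0, 0], [0, 0, 0]], dr=[[0, 0, 0], [0, 0, 0], [0, 0, 0], [0, 0, 0]])

```text
clock: 3.75
position: [576.1, 341.9, 37.1]
eef_rot: [0.0, 0.169, 0.986, 0.0]
wrist_force: [-0.6, 0.5, -0.1]
width: 15.8
grip_force: 40.1
```

Emit:
drive_tool(gripper=[1, 1, 1, 1, 1, 1, 1, 1, 1, 1, 1, 1], travel=[[0, 0, -0.06], [0, 0, -0.15], [0, 0, -0.23], [0, 0, -0.26], [-0.01, -0.09, -0.26], [-0.02, -0.18, -0.26], [-0.03, -0.28, -0.26], [-0.043, -0.38, -0.26], [-0.055, -0.48, -0.26], [-0.065, -0.57, -0.26], [-0.073, -0.63, -0.26], [-0.073, -0.645, -0.26]], dr=[[0, 0, 0], [0, 0, 0], [0, 0, 0], [0, 0, 0.1], [0, 0, 0.25], [0, 0, 0.4], [0, 0, 0.55], [0, 0, 0.7], [0, 0, 0.85], [0, 0, 1], [0, 0, 1], [0, 0, 1]])

```text
clock: 5.25
position: [501.9, 23.1, 166.7]
eef_rot: [-0.0, 0.42, 0.907, -0.0]
wrist_force: [0.0, 0.6, -2.8]
width: 15.8
grip_force: 40.0
```

Emit:
drive_tool(gripper=[1, 1, 1, 1, 1, 1], travel=[[0, 0, 0], [0, 0, 0], [0, 0, 0], [0, 0, 0], [0, 0, 0], [0, 0, 0]], dr=[[0, 0, 0.2], [0, 0, 0.45], [0, 0, 0.7], [0, 0, 0.9], [0, 0, 1], [0, 0, 1]])

```text
clock: 6.0
position: [502.9, 26.8, 166.7]
eef_rot: [-0.0, 0.638, 0.77, -0.0]
wrist_force: [0.1, 0.2, -2.5]
width: 15.6
grip_force: 40.0
```

Emit:
drive_tool(gripper=[1, 1, 1, 1, 1, 1, 1, 1], travel=[[0, 0, 0], [0, 0, 0], [0, 0, 0], [0, 0, 0], [0, 0, 0], [0, 0, 0], [0, 0, 0], [0, 0, 0]], dr=[[0, 0, 0.2], [0, 0, 0.35], [0, 0, 0.35], [0, 0, 0.35], [0, 0, 0.35], [0, 0, 0.35], [0, 0, 0.35], [0, 0, 0.35]])

```text
clock: 7.0
position: [502.9, 25.4, 167.0]
eef_rot: [-0.0, 0.707, 0.707, 0.0]
wrist_force: [-0.4, -0.6, -2.9]
width: 15.6
grip_force: 40.0
```

```bash
python3 - <<'E'
from h import *
from plant import observe,eyes
for n in("side","top"):
    c=eyes.read_camera(n);np.savez(n+"2.npz",**c)
    b=c["pixels"][90:240,300:500] if n=="side" else c["pixels"][180:330,280:480]
    cv2.imwrite(f"pics/{n}2.png",cv2.resize(b,(800,600),interpolation=2))
s=observe();print(s["clock"],s["position"],yang(s),s["wrist_force"],s["wrist_torque"],s["qpos"])
E
```

```text
7.1 [502.92261408  25.36271087 167.02148053] (np.float64(0.035386752382622094), array([ 1.06235854e-05,  6.30091746e-05, -9.99999998e-01])) [ 0.05663152  0.47758169 -2.7352148 ] [-0.0918726   0.09999587  0.02526842] [-0.47208445  0.27878966  0.40584073  2.02906133 -0.14387628  0.86048463
  0.01447395]
```

View pics/side2.png

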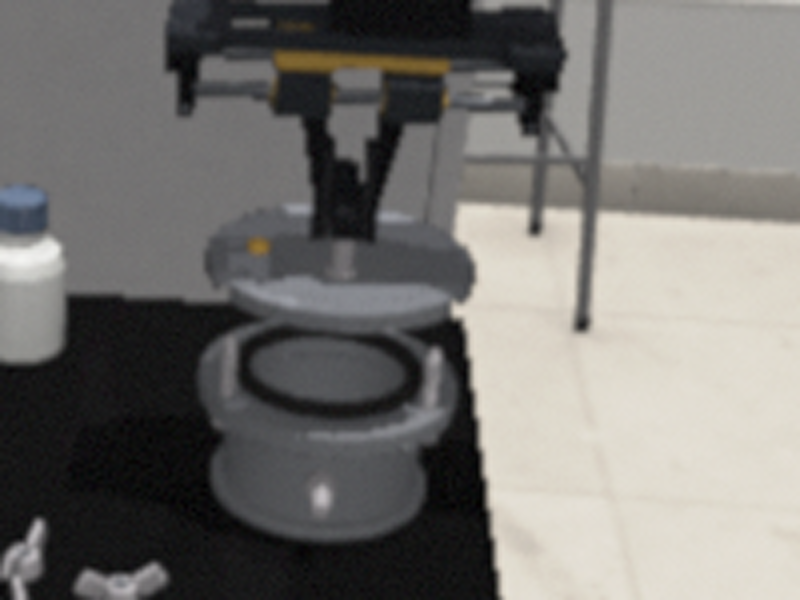

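View pics/top2.png

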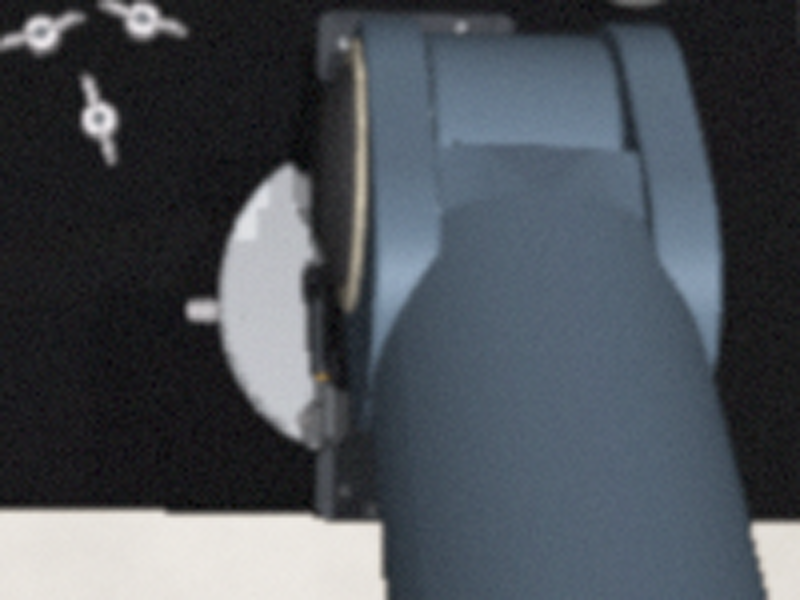

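The side crop shows the lid level above the pot, with studs at (230,365) and (432,375) and the lid rims at (205,250) and (473,265). In the top crop the lid's left arc is visible from (295,165) to (320,445). I'll fit that arc with R = 70 mm to get the lid's y offset in the grip.

```bash
python3 - <<'E'
from h import *
from scipy.optimize import least_squares as ls
c=dict(np.load("top2.npz"));W=cloud(c);g=c["pixels"].max(2)
m=np.uint8((g>90)&(W[...,2]>120)&(W[...,2]<155)); m[:,:330]=0; m[:,362:]=0
print("lid z top",np.median(W[...,2][240:280,340:352]), [np.median(W[...,2][r:r+8,338:354]) for r in(232,250,270)])
k=max(cv2.findContours(m,0,1)[0],key=len)[:,0]; print(k.min(0),k.max(0))
for z in(138,140,142):
    rows=[]
    for v in range(227,286):
        u=np.where(m[v])[0]
        if len(u): rows.append((u[0]-.5,v))
    P=ray(c,rows,z)[:,:2]
    f=ls(lambda p:np.hypot(*(P-p).T)-70,[503,25],loss="soft_l1"); print(z,len(P),f.x,np.abs(f.fun).mean(), np.round(f.fun,1)[::6])
# side
c=dict(np.load("side2.npz"));W=cloud(c);
sel=(W[...,2]>132)&(W[...,2]<150)&(np.hypot(W[...,0]-503,W[...,1]-25)<80)
ms=np.uint8(sel);k=max(cv2.findContours(ms,0,cv2.CHAIN_APPROX_NONE)[0],key=cv2.contourArea)[:,0]
P=W[k[:,1],k[:,0]];Q=ray(c,k,140)[:,:2]; d=Q-[503,25];a=np.degrees(np.arctan2(d[:,1],d[:,0]));r=np.hypot(*d.T)
for lo in range(-180,180,10):
    q=r[(a>=lo)&(a<lo+10)]
    if len(q):print(lo,q.round(0).astype(int))
o=W[sel];A=np.c_[o[:,:2]-[503,25],np.ones(len(o))];print("plane",np.linalg.lstsq(A,o[:,2],rcond=None)[0])
E
```

```text
lid z top 141.20381207229616 [np.float64(140.89067053903045), np.float64(141.32515030347767), np.float64(140.77976539668055)]
[335 221] [360 286]
138 59 [502.15539757  25.903001  ] 0.3694718700346011 [-0.1 -0.7 -0.6 -0.3  0.1  0.2  0.2  0.1  0.2 -0.5]
140 59 [501.9791225   25.92353049] 0.3697875643342625 [-0.1 -0.7 -0.6 -0.2  0.1  0.2  0.2  0.1  0.2 -0.5]
142 59 [501.80265295  25.94411721] 0.3707286537686312 [-0.2 -0.7 -0.6 -0.2  0.1  0.2  0.2  0.1  0.2 -0.5]
-180 [69 68]
-170 [69 69 71]
-160 [68 69 69 10]
-150 [70 68 70 64]
-140 [66 70 68 71 69 22 13]
-130 [67 70 69 67 38 34 28 25 18]
-120 [71 70 68 67 71 58 53 48 43 24 22]
-110 [70 64]
-80 [19 24 51 57 62 68 68 68 69]
-70 [72 14 19 20 41 46 69 70 70 71]
-60 [68 68 69 70 72  9 21 27 32 37]
-50 [68 70 71 22]
-40 [69 70 68 70]
-30 [69 71 70  6]
-20 [70 70]
-10 [69 69]
0 [70 70]
10 [71 72 73]
20 [72 74 76  8]
30 [76 79 77 72 71 71]
40 [74 77 80]
50 [82 81 79 81 80 82  9]
60 [81 84 83 86 85 79 83]
70 [82 85 84 83 83 82 81 13]
80 [85 84 84 83 79 83 87 82 12]
90 [82 86 81 81 81 85 85 12]
100 [81 85 81 81 82 82 82 83 12]
110 [83 83 80 80 81 82 12]
120 [79 83 80 77 81 79]
130 [76 78 75 72]
140 [70 72 73 75  9]
150 [74 72 70]
160 [71 70]
170 [69 69 69  7]
plane [ 3.06927930e-04 -2.54646934e-02  1.40935186e+02]
```

The lid is centred at about (502.4, 25.9), level, with its yaw matching the studs, and that is within 1 mm of the chamber. Lowering until the stud tips just enter the slots, then checking the force.

Emit:
drive_tool(gripper=[1, 1, 1, 1, 1, 1, 1, 1, 1, 1], travel=[[-0.001, 0.001, 0.02], [-0.001, 0.001, 0.04], [-0.001, 0.001, 0.046], [-0.001, 0.001, 0.05], [-0.001, 0.001, 0.054], [-0.001, 0.001, 0.058], [-0.001, 0.001, 0.06], [-0.001, 0.001, 0.06], [-0.001, 0.001, 0.06], [-0.001, 0.001, 0.06]], dr=[[0, 0, 0], [0, 0, 0], [0, 0, 0], [0, 0, 0], [0, 0, 0], [0, 0, 0], [0, 0, 0], [0, 0, 0], [0, 0, 0], [0, 0, 0]])

```text
clock: 8.35
position: [503.5, 24.9, 137.1]
eef_rot: [0.0, 0.707, 0.707, 0.0]
wrist_force: [0.3, -0.0, -3.1]
width: 15.6
grip_force: 40.0
```

Emit:
drive_tool(gripper=[1, 1, 1, 1, 1, 1, 1, 1], travel=[[0, 0, 0.004], [0, 0, 0.008], [0, 0, 0.012], [0, 0, 0.016], [0, 0, 0.02], [0, 0, 0.024], [0, 0, 0.024], [0, 0, 0.024]], dr=[[0, 0, 0], [0, 0, 0], [0, 0, 0], [0, 0, 0], [0, 0, 0], [0, 0, 0], [0, 0, 0], [0, 0, 0]])

```text
clock: 9.35
position: [503.5, 25.0, 125.0]
eef_rot: [0.0, 0.707, 0.707, 0.0]
wrist_force: [2.8, 0.4, -4.0]
width: 15.0
grip_force: 40.0
```

```bash
python3 - <<'E'
from h import *
from plant import observe,eyes
c=eyes.read_camera("side")
cv2.imwrite("pics/side3.png",cv2.resize(c["pixels"][120:220,320:440],(720,600),interpolation=2))
s=observe();print(s["clock"],s["position"],yang(s),s["wrist_force"],s["wrist_torque"])
E
```

```text
9.4 [503.49539468  25.01314827 124.94145857] (np.float64(0.04025789978498284), array([ 1.79254144e-04,  1.38989129e-04, -9.99999974e-01])) [ 1.07957128  0.95991095 -3.8237813 ] [ 0.13524567 -0.30720698 -0.04145608]
```

View pics/side3.png

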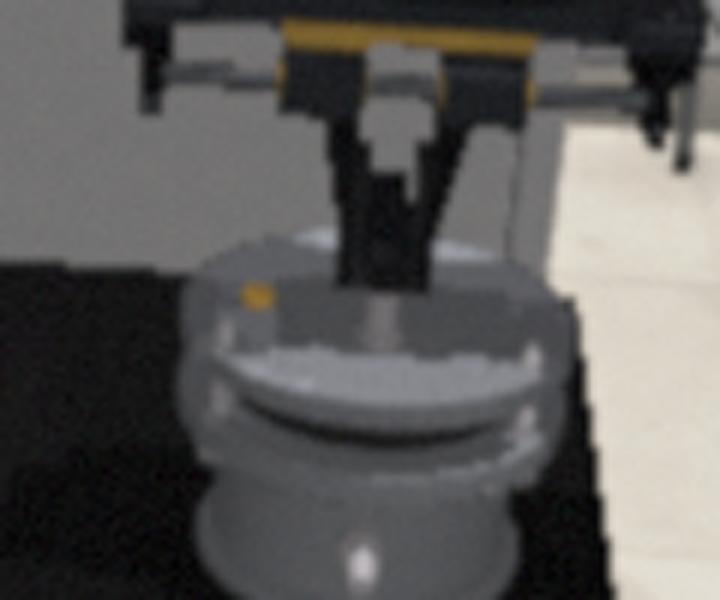

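Both near studs stand up through the slots, at crop (222,330) and (535,355). There is a slight +x side force, so I'll shift 0.5 mm that way and go on down.

Emit:
drive_tool(gripper=[1, 1, 1, 1, 1, 1, 1], travel=[[0, 0.001, 0.003], [0, 0.001, 0.006], [0, 0.001, 0.01], [0, 0.001, 0.014], [0, 0.001, 0.017], [0, 0.001, 0.017], [0, 0.001, 0.017]], dr=[[0, 0, 0], [0, 0, 0], [0, 0, 0], [0, 0, 0], [0, 0, 0], [0, 0, 0], [0, 0, 0]])

```text
clock: 10.28
position: [503.7, 24.9, 116.4]
eef_rot: [-0.0, 0.707, 0.707, -0.0]
wrist_force: [0.7, 0.8, -1.8]
width: 15.8
grip_force: 40.0
```

```bash
cat > st.py <<'E'
from h import *
from plant import observe,eyes
F=[];T=[]
for i in range(6): eyes.read_camera("side");s=observe();F.append(s["wrist_force"]);T.append(s["wrist_torque"])
print(s["clock"],s["position"],yang(s),np.mean(F,0),np.std(F,0),np.mean(T,0))
E
python3 st.py
```

```text
10.575 [503.86154725  24.87905034 116.5250101 ] (np.float64(0.034960732279213126), array([-1.20939620e-04,  5.99359798e-05, -9.99999991e-01])) [ 0.15773117  0.18704991 -3.16755944] [0.52198311 0.4684288  0.45422476] [-0.02015418  0.00380176 -0.04623627]
```

Free of side force and just above the seal. Pressing 3.5 mm further.

Emit:
drive_tool(gripper=[1, 1, 1, 1, 1, 1, 1, 1], travel=[[0, 0, 0.002], [0, 0, 0.004], [0, 0, 0.006], [0, 0, 0.007], [0, 0, 0.007], [0, 0, 0.007], [0, 0, 0.007], [0, 0, 0.007]], dr=[[0, 0, 0], [0, 0, 0], [0, 0, 0], [0, 0, 0], [0, 0, 0], [0, 0, 0], [0, 0, 0], [0, 0, 0]])

```text
clock: 11.58
position: [504.0, 24.9, 113.1]
eef_rot: [-0.0, 0.707, 0.707, 0.0]
wrist_force: [-1.7, -0.0, 4.8]
width: 15.7
grip_force: 40.0
```

```bash
python3 st.py
```

```text
11.875 [503.9723555   24.88302873 113.06697114] (np.float64(0.030996700001822558), array([ 8.40581236e-05,  8.76468594e-05, -9.99999993e-01])) [-2.13374752 -0.32768486  4.60201083] [0.38358177 0.48603176 0.4471479 ] [-0.12715726  0.51251792 -0.01793741]
```

Emit:
drive_tool(gripper=[1, 1, 1, 1, 1, 1], travel=[[0, -0.001, 0.001], [0, -0.001, 0.003], [0, -0.001, 0.0036], [0, -0.001, 0.0036], [0, -0.001, 0.0036], [0, -0.001, 0.0036]], dr=[[0, 0, 0], [0, 0, 0], [0, 0, 0], [0, 0, 0], [0, 0, 0], [0, 0, 0]])

```text
clock: 12.62
position: [504.0, 24.9, 111.9]
eef_rot: [0.0, 0.707, 0.707, 0.001]
wrist_force: [-2.2, -0.3, 8.7]
width: 15.6
grip_force: 40.0
```

```bash
python3 st.py
```

```text
12.925 [503.95377239  24.86880208 111.86855902] (np.float64(0.027956303061436222), array([ 1.09047524e-03,  3.64129647e-04, -9.99999339e-01])) [-2.74123645 -0.43534214  8.81907065] [0.5944323  0.37030988 0.38603068] [-0.14384179  0.68267548 -0.01849558]
```

Emit:
drive_tool(gripper=[1, 1, 1, 1, 1, 1], travel=[[0, 0, 0.001], [0, 0, 0.0024], [0, 0, 0.0024], [0, 0, 0.0024], [0, 0, 0.0024], [0, 0, 0.0024]], dr=[[0, 0, 0], [0, 0, 0], [0, 0, 0], [0, 0, 0], [0, 0, 0], [0, 0, 0]])

```text
clock: 13.68
position: [504.0, 24.9, 111.0]
eef_rot: [0.0, 0.707, 0.707, 0.001]
wrist_force: [-2.7, -1.7, 12.6]
width: 16.2
grip_force: 40.0
```

```bash
python3 st.py
```

```text
13.975 [503.95629864  24.90798523 111.01761642] (np.float64(0.030228796057660223), array([ 1.03085815e-03,  6.10967132e-04, -9.99999282e-01])) [-3.69722909  0.19904076 12.12062303] [0.3987962  0.50496744 0.52121253] [-0.16473731  0.88618221 -0.03111748]
```

The push is about 12 N, so the seal carries about 15 N. Holding for over 4 s.

Emit:
drive_tool(gripper=[1, 1, 1, 1, 1, 1, 1, 1, 1, 1, 1, 1], travel=[[0, 0, 0], [0, 0, 0], [0, 0, 0], [0, 0, 0], [0, 0, 0], [0, 0, 0], [0, 0, 0], [0, 0, 0], [0, 0, 0], [0, 0, 0], [0, 0, 0], [0, 0, 0]], dr=[[0, 0, 0], [0, 0, 0], [0, 0, 0], [0, 0, 0], [0, 0, 0], [0, 0, 0], [0, 0, 0], [0, 0, 0], [0, 0, 0], [0, 0, 0], [0, 0, 0], [0, 0, 0]])

```text
clock: 15.48
position: [504.0, 24.9, 111.1]
eef_rot: [0.0, 0.707, 0.707, 0.001]
wrist_force: [-4.1, -0.4, 12.2]
width: 15.5
grip_force: 40.0
```

Emit:
drive_tool(gripper=[1, 1, 1, 1, 1, 1, 1, 1, 1, 1, 1, 1], travel=[[0, 0, 0], [0, 0, 0], [0, 0, 0], [0, 0, 0], [0, 0, 0], [0, 0, 0], [0, 0, 0], [0, 0, 0], [0, 0, 0], [0, 0, 0], [0, 0, 0], [0, 0, 0]], dr=[[0, 0, 0], [0, 0, 0], [0, 0, 0], [0, 0, 0], [0, 0, 0], [0, 0, 0], [0, 0, 0], [0, 0, 0], [0, 0, 0], [0, 0, 0], [0, 0, 0], [0, 0, 0]])

```text
clock: 16.98
position: [504.0, 24.9, 111.0]
eef_rot: [0.0, 0.707, 0.707, 0.001]
wrist_force: [-3.5, -0.9, 12.6]
width: 15.5
grip_force: 40.0
```

Emit:
drive_tool(gripper=[1, 1, 1, 1, 1, 1, 1, 1, 1, 1, 1, 1], travel=[[0, 0, 0], [0, 0, 0], [0, 0, 0], [0, 0, 0], [0, 0, 0], [0, 0, 0], [0, 0, 0], [0, 0, 0], [0, 0, 0], [0, 0, 0], [0, 0, 0], [0, 0, 0]], dr=[[0, 0, 0], [0, 0, 0], [0, 0, 0], [0, 0, 0], [0, 0, 0], [0, 0, 0], [0, 0, 0], [0, 0, 0], [0, 0, 0], [0, 0, 0], [0, 0, 0], [0, 0, 0]])

```text
clock: 18.48
position: [504.0, 24.9, 111.0]
eef_rot: [0.0, 0.707, 0.707, 0.001]
wrist_force: [-3.6, -1.9, 11.5]
width: 15.7
grip_force: 40.0
```

```bash
python3 st.py; python3 - <<'E'
from h import *
from plant import eyes
c=eyes.read_camera("side")
cv2.imwrite("pics/side4.png",cv2.resize(c["pixels"][120:220,320:440],(720,600),interpolation=2))
E
```

```text
18.775 [504.00106216  24.84960065 111.03692636] (np.float64(0.026436637194582096), array([ 1.14821437e-03,  5.75901384e-04, -9.99999175e-01])) [-3.18303539 -0.60225305 11.96329363] [0.4822912  0.4195379  0.63821723] [-0.19578797  0.90120617 -0.01692422]
```

View pics/side4.png

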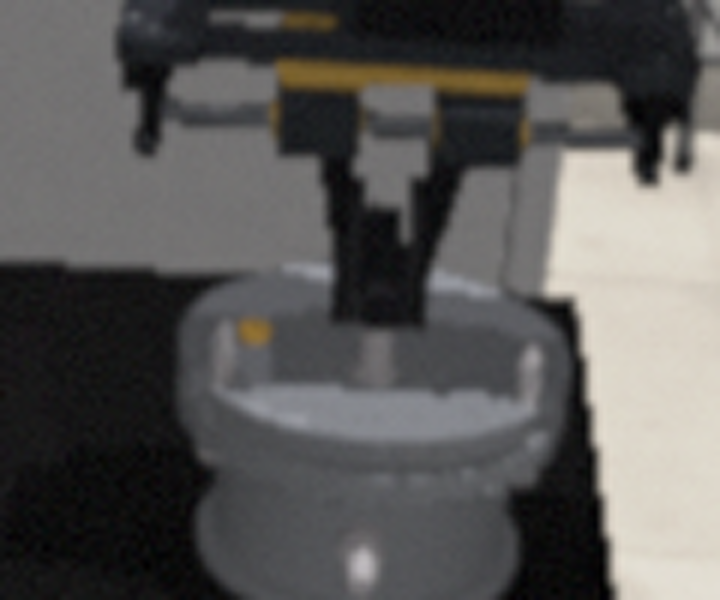

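The lid sits level on the seal with studs through the slots at (225,350) and (530,370), and the push is steady at 12 N. Handing in.

```bash
python3 -c "
from plant import job
print(job.sign_off())"
```

```text
the job is handed in; nothing more can be done
None
```

The lid is on the chamber, level, with the studs through its slots. The gripper is still pressing it with about 12 N, so the seal carries about 15 N with the lid's weight; I held that for over 4 s and handed the job in, though sign-off returned no verdict.

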